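Open the bayonet lid of the brush washer

ROBOT

A 7-joint arm with a two-finger parallel gripper is mounted at the origin on a cart in front of the work surface, level with it; the furniture and walls round the work are solid. World frame = base frame: x ahead of the robot, y to its left, z up, the work surface at z = 0. Lengths are in m, angles in rad, forces in N, time in s.
With the tool pointing down it reaches from about 0.4 to 0.9 m from the base axis. Payload 5.6 kg.
Tool frame: the origin (TCP) lies on the centre line of the jaws, within the pads' length; the fingertips stand 25 mm ahead of it and the grasp point (between the pads) lies 6 mm ahead of it; z points along the fingers, y is the line along which they close (so a half turn about z gives the same grasp; the last joint's range is limited). The gripper opens to 92 mm and grips with 3 to 60 N. Pads are 20 mm wide; open, the fingers measure 128 mm over their backs; the gripper's body (75 mm by 189 mm) begins 69 mm behind the grasp point.
Start: joints at [1.206, 0.468, -0.012, 1.603, 0.006, 1.071, -0.056], TCP at [0.206, -0.617, 0.24] pointing down, gripper open.
Joint ranges: [-2.53, 2.53], [-0.31, 2.02], [-1.57, 1.55], [0.28, 2.44], [-1.29, 4.43], [0.15, 1.84], [-2.92, 2.92]. Speed limits (rad/s): [2.57, 2.57, 3.14, 3.14, 3.14, 3.14, 3.14].

INTERFACE

Orientations are given as a unit quaternion [w, x, y, z].
In Python, from bench import arm, kin, sensors, capture, boxes_of, trace gives the robot as it stands. Calls block until the motion is done:
- arm.goto(position, orientation): joint-space move of the TCP to a pose.
- arm.servo_line(position, frame=None, speed=0.15): straight line of the TCP; frame=None keeps the orientation; speed is the mean speed in m/s.
- arm.move_joints(angles): joint-space move.
- arm.ungrasp() and arm.clamp(squeeze=None): open the fingers fully, or close them until they stop; squeeze is the grip in N (None keeps the last).
- arm.wait(seconds).
- kin.ik(position, orientation): joint angles nearest the present ones, or None.
- sensors.observe(): the state.
- capture(name): name is "scene" or "side" or "wrist"; returns a dict with "color" (384x512x3 uint8, red, green, blue), "camera_matrix" (3x3 intrinsics, pixels), "pose" (4x4, takes a point from camera to world coordinates); the wrist camera has in their place "tool_from_camera" (4x4, takes a point from camera to tool coordinates, whose origin is the TCP and whose axes are the flange's). Camera axes: x right, y down, z forward; pixel columns grow to the right and rows downward; lengths in m; the calibration is good to about 2 mm. A picture is of the moment at which its call begins: read the wrist's pose just before it. There is no depth.
A pose or a line that the arm cannot do raises arm.Unreachable and nothing moves.
- arm.job_done(): hands the job in; it is judged then, once.
Trained networks look in a picture, given as the dict that the camera call returned (one of the last four; its "shot" number tells which), for a name from the list of things; names that differ only in an ending like _2 or _b are one class to them, and where a whole thing is asked for, a point or a joint stands for the part that bears it (a point fixed in the world has none). Each returns a list of dicts, best first, with "p" (0 to 1); they miss things now and then, are a little off and sometimes report something else, mostly with a low value. They report only what shows in the picture. A call takes as long as a camera call.
- boxes_of(picture, query): "point" ([row, column] as shares, 0 to 1, of the picture: columns of its width, rows of its height, amid what is visible of it).
- trace(picture, query): "region" (384x512 bool, what is visible of it) and "point" ([row, column] as shares, 0 to 1, of the picture: columns of its width, rows of its height, amid what is visible of it).
The state is a dict: "time": time; "qpos": joint angles; "qvel": joint speeds; "effort": joint torques, N m; "eef_pos": TCP position; "ee_rot": TCP orientation; "contact_force": force on the tool from outside, world axes, zero at the start; "wrist_torque": the same for the moment, N m; "finger_gap": opening from 0.0 (shut) to 1.0 (fully open); "grip_force": force on a finger pad.
Only numpy, scipy, OpenCV 4.12 (cv2) and the standard library are available. Lean on these libraries where they do the work, as an engineer would, in place of code of your own. Each camera call takes 0.05 s, during which the arm holds its last target. There are 200 camera calls.

TASK

Open the brush washer: turn its lid by the grip bar until the pointer on the lid faces the mark on the can and the lid comes free of its bayonet, without forcing it. Lift the lid off and set it down flat, right way up, in the white drip dish; do not drop it, and leave the small red bottle, the dipper cup and the paint tube beside the work where they are.

Things in the scene. Friction and masses are not known exactly. Their poses are not given: they have to be found in the camera images.
- washer: Brush washer: round steel can, diameter 104 mm, flat shoulder 92 mm above the table, screwed on a plywood disc (diameter 130 mm, 12 mm thick) that is fixed to the table. Origin on the can's axis at the table top, z up; its -x axis points to the mark.
- washer_mark (a point): The mark: a dark index bar, 8 mm wide, riveted to the side of the can and bent flat over the shoulder towards the neck; this point is at its outer corner, 54.5 mm from the can's axis and 92 mm above the table.
- lid_grip (a point): Grip point in the lid's grip bar, on the lid's axis, 10 mm below the bar's top and 40 mm above the lid's lower edge (133.5 mm above the table when closed). The bar stands across the lid: 52 mm long, 14 mm thick, from 19 to 50 mm above the lower edge. Axes: z up, bar along x, pointer on the -x side; so the pointer faces the mark when this x axis is parallel to the washer's.
- lid_pointer (a point): Tip of the pointer: one nose, 12 mm wide, sticking out 7 mm from the lid's skirt in line with the bar, 48.5 mm from the axis. At the start it stands 80 to 155 degrees anticlockwise (from above) of the mark. With both lugs at their slots a light pull lifts the lid straight off; it is clear of the neck once 20 mm up.
- lid: The lid: black plastic cap, diameter 82 mm, 19 mm high without the bar, 0.1 to 0.16 kg; origin on its axis at its lower edge. Two lugs in its skirt sit under the bayonet ring. Closed (lower edge 93.5 mm above the table) it turns right round with light drag and has 2 mm of play sideways and 2.5 mm upwards, then a hard stop, except where both lugs are at their slots (within about 5 degrees).
- dish_floor (a point): Centre of the inner floor of the white enamel drip dish, a round shallow tray fixed to the table: inner floor 2.5 mm above the table and 125 mm across, rim 12 mm high and 146 mm across.
- glaze_bottle: Bystander: small dark red bottle with a black cap, diameter 37 mm, 86 mm high, standing; origin at the centre of its underside.
- dipper: Bystander: small dark metal cup, diameter 45 mm, 26 mm high; origin at the centre of its underside.
- paint_tube: Bystander: slim used paint tube lying flat, 137 x 35 x 24 mm; origin at the centre of its underside.
- washer_neck (a point): Centre of the neck's mouth, 106 mm above the table. The neck (60 mm across) has a bayonet ring (diameter 71 mm) with a narrow slot at the mark and a wide one opposite. The ring was pressed on by hand: its slots may lie up to 15 degrees to either side of the mark's direction. That is hidden under the lid and must be felt. Closed, the lid rests on a rubber seal in the mouth.

How it is judged:
On the way:
1. the lid, still on the neck, is turned until its pointer faces the mark (within 23 degrees) (x of lid_pointer in the frame of washer below -0.0445 m and horizontal distance between lid and washer below 0.006 m and height (world z) of lid below 0.106 m), for 0.1 s.
At the end, for the whole second after the job is handed in: The lid lies at rest, right way up and flat (within 5 degrees) on the floor of the dish, its lower edge under 6 mm above the table and its axis within 26 mm of the dish's centre, released (horizontal distance between lid and dish_floor below 0.026 m and height (world z) of lid below 0.006 m and angle between lid's own z axis and vertical below 0.08 rad and linear speed of lid below 0.01 m/s); the robot touches nothing.
It fails at once if the lid is forced: more than 60 N between lid and brush washer (contact force between lid and washer above 60 N).
It fails at once if the lid is let go of in the air (off the neck and more than 20 mm above the table) (horizontal distance between lid and washer above 0.08 m and height (world z) of lid above 0.02 m and contact force between the fingers and lid below 0.05 N).
It fails at once if a bystander is shifted by more than 20 mm (distance of any of glaze_bottle, dipper, paint_tube from where it was at the start of the episode above 0.02 m).
It also fails if it takes over 72 s, if anything falls off the work surface, if the arm or the gripper's body presses on something with over 40 N, if the wrist force passes 120 N, or if a joint passes its speed limit or range.

## Working session

There is one attempt and no reset: what is moved stays moved. The work goes in short steps, each a Python script; the robot and the scene stay as the last script left them, time stands still between calls to the robot, and variables do not carry over. Pictures are saved under pics/ and viewed, at most 10 in all, crops included, and the job is handed in when it is done.

```bash
mkdir -p pics; ls; python3 - <<'E'
from bench import *
import cv2,numpy as np
ims=[]
for n in ["scene","side"]:
    c=capture(n); cv2.imwrite(f"pics/{n}0.png",c["color"][:,:,::-1]); print(n,c["camera_matrix"].tolist(),c["pose"].tolist() if hasattr(c["pose"],"tolist") else c["pose"])
    for q in ["washer","lid","lid_grip","lid_pointer","washer_mark","dish_floor","glaze_bottle","dipper","paint_tube"]:
        try:
            r=boxes_of(c,q); print(q,[(np.round(np.array(x["point"])*[384,512],1).tolist(),round(x["p"],2)) for x in r[:2]])
        except Exception as e: print(q,e)
print(sensors.observe())
E
```

```text
pics
scene [[468.38375112990263, 0.0, 257.54297590530666], [0.0, 468.38375112990263, 192.50529207015228], [0.0, 0.0, 1.0]] [[-0.6409002450903608, -0.4903235084643201, 0.5906180939408778, -0.10728652524447597], [-0.7673107784109304, 0.38722709099016805, -0.511164698837571, 0.5310709018997851], [0.02193274213426141, -0.7807932101718944, -0.6244044504741618, 0.8337915354903047], [0.0, 0.0, 0.0, 1.0]]
washer [([180.9, 292.3], 0.89), ([154.1, 294.0], 0.26)]
lid [([156.2, 295.2], 0.83), ([181.3, 292.9], 0.31)]
lid_grip [([154.1, 296.0], 0.64)]
lid_pointer [([156.7, 294.8], 0.77)]
washer_mark [([183.2, 291.3], 0.7)]
dish_floor [([216.4, 334.2], 0.82), ([180.9, 294.2], 0.39)]
glaze_bottle [([265.5, 265.5], 0.97)]
dipper [([288.7, 220.5], 0.66)]
paint_tube [([306.3, 197.1], 0.78), ([214.4, 331.9], 0.27)]
side [[364.46736623747415, 0.0, 253.4651155715684], [0.0, 364.46736623747415, 191.84727665418328], [0.0, 0.0, 1.0]] [[0.9984524445914709, 0.0009592210601675589, 0.05560391878522114, 0.5104824870473523], [-0.05037379055226728, -0.40803271091008236, 0.911576539876255, -0.9315663457835538], [0.0
[... 479 characters left out ...]
pos': array([ 1.20599582,  0.46745774, -0.01158984,  1.60267671,  0.00601883,
        1.0713918 , -0.05631265]), 'qvel': array([-0.00126366,  0.00031642,  0.00026012,  0.00152524,  0.00039361,
       -0.00082028, -0.00069965]), 'effort': array([-4.03775812e-04, -5.20424509e+01, -1.26661733e-02, -2.44059366e+01,
       -5.66267024e-02,  1.12472437e-02,  2.65198918e-05]), 'eef_pos': array([ 0.20553637, -0.61667376,  0.23962947]), 'ee_rot': array([ 5.58745054e-05,  9.87090197e-01,  1.60165348e-01, -1.91708944e-05]), 'contact_force': array([ 0.12416156, -0.12364504, -0.42043543]), 'wrist_torque': array([ 0.02504936, -0.02460128, -0.00760062]), 'grip_force': 0.0, 'finger_gap': 0.9986341622035482}
```

```bash
python3 - <<'E'
import cv2,numpy as np
a=cv2.imread("pics/scene0.png")[110:340,150:400];b=cv2.imread("pics/side0.png")[160:310,170:350]
a=cv2.resize(a,(400,368),interpolation=cv2.INTER_CUBIC);b=cv2.resize(b,(400,333),interpolation=cv2.INTER_CUBIC)
b=cv2.copyMakeBorder(b,0,35,0,0,0)
cv2.imwrite("pics/c0.png",np.hstack([a,b]))
E
```

```text
(no output)
```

View pics/c0.png

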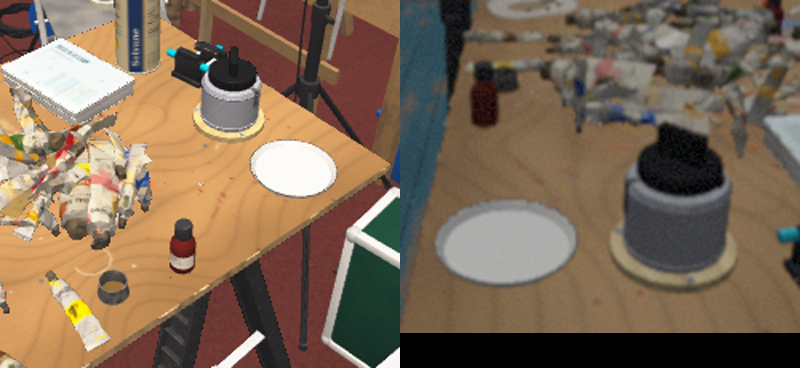

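The left half (scene) shows the can at about (293,180) and the dish at (334,215). The mark is on the can's right edge near (311,168). In the right half (side) the mark is on the can's left edge near (272,248).

```bash
cat > h.py <<'E'
from bench import *
import cv2,numpy as np
from scipy.spatial.transform import Rotation as R
def quat(yaw):  # tool down, tool y axis at angle yaw in the world plane
    y=np.array([np.cos(yaw),np.sin(yaw),0]);z=np.array([0,0,-1.]);x=np.cross(y,z)
    q=R.from_matrix(np.column_stack([x,y,z])).as_quat();return np.roll(q,1)
def onplane(c,P,rc,z):
    d=P[:3,:3]@np.linalg.inv(c["camera_matrix"])@[rc[1],rc[0],1];return P[:3,3]+d*(z-P[2,3])/d[2]
def wpose():
    s=sensors.observe();T=np.eye(4);w=s["ee_rot"];T[:3,:3]=R.from_quat(np.roll(w,-1)).as_matrix();T[:3,3]=s["eef_pos"];return T
def wshot(name):
    T=wpose();c=capture("wrist");cv2.imwrite(f"pics/{name}.png",c["color"][:,:,::-1]);return c,T@np.array(c["tool_from_camera"])
E
python3 - <<'E'
from h import *
print(capture("wrist")["tool_from_camera"])
for n in ["scene","side"]:
    c=capture(n);P=np.array(c["pose"])
    for q,z in [("dish_floor",.006),("lid",.115),("glaze_bottle",.043),("dipper",.013),("paint_tube",.012),("washer",.05)]:
        for r in trace(c,q)[:1]:
            v,u=np.nonzero(r["region"]);m=[(v.min()+v.max())/2,(u.min()+u.max())/2]
            print(n,q,round(r["p"],2),np.round(onplane(c,P,m,z)[:2],3),np.round(onplane(c,P,[v.mean(),u.mean()],z)[:2],3))
    for q,rc in [("mark",(168,311) if n=="scene" else (248,272))]: print(q,np.round(onplane(c,P,rc,.092),3))
E
```

```text
[[ 4.30069190e-04 -9.60132553e-01 -2.79544800e-01  7.79134657e-02]
 [ 9.99999904e-01  4.35221438e-04  4.36383661e-05 -9.07297375e-04]
 [ 7.97652739e-05 -2.79544792e-01  9.60132649e-01 -1.45152260e-01]
 [ 0.00000000e+00  0.00000000e+00  0.00000000e+00  1.00000000e+00]]
scene dish_floor 0.71 [ 0.474 -0.242] [ 0.476 -0.243]
scene lid 0.92 [ 0.643 -0.253] [ 0.635 -0.244]
scene glaze_bottle 0.81 [0.433 0.038] [0.431 0.04 ]
scene dipper 0.7 [0.455 0.145] [0.456 0.146]
scene paint_tube 0.91 [0.454 0.206] [0.45  0.208]
scene washer 0.71 [ 0.627 -0.232] [ 0.616 -0.223]
mark [ 0.586 -0.259  0.092]
side dish_floor 0.59 [ 0.475 -0.244] [ 0.475 -0.242]
side lid 0.56 [ 0.645 -0.26 ] [ 0.643 -0.267]
side glaze_bottle 0.79 [0.437 0.037] [0.436 0.031]
side dipper 0.44 [0.46  0.148] [0.458 0.146]
side paint_tube 0.68 [0.493 0.203] [0.493 0.202]
side washer 0.85 [ 0.638 -0.282] [ 0.637 -0.298]
mark [ 0.591 -0.29   0.092]
```

```bash
python3 - <<'E'
from h import *
arm.goto([.637,-.25,.30],quat(-.374))
s=sensors.observe();print(s["time"],s["qpos"].round(2),s["eef_pos"].round(3))
c,P=wshot("w1")
for q,z in [("lid",.112),("lid_grip",.1435),("lid_pointer",.1),("washer_mark",.092),("washer",.092),("washer_neck",.1)]:
    for r in trace(c,q)[:1]:
        v,u=np.nonzero(r["region"]);m=[(v.min()+v.max())/2,(u.min()+u.max())/2]
        print(q,round(r["p"],2),np.round(m),np.round(onplane(c,P,m,z)[:2],3),np.round(onplane(c,P,[v.mean(),u.mean()],z)[:2],3),len(v))
    print(q,[(np.round(np.array(x["point"])*[384,512]),round(x["p"],2)) for x in boxes_of(c,q)[:2]])
E
```

```text
3.8 [ 0.56  0.51 -0.35  1.43  0.18  1.24 -0.18] [ 0.636 -0.252  0.3  ]
lid 0.79 [170. 268.] [ 0.649 -0.25 ] [ 0.647 -0.25 ] 3431
lid [(array([171., 266.]), 0.62)]
lid_grip 0.8 [171. 268.] [ 0.65  -0.244] [ 0.648 -0.243] 3375
lid_grip [(array([171., 267.]), 0.66)]
lid_pointer 0.67 [170. 268.] [ 0.648 -0.253] [ 0.646 -0.253] 3356
lid_pointer [(array([173., 266.]), 0.56), (array([141., 255.]), 0.26)]
washer_mark 0.96 [154. 264.] [ 0.651 -0.233] [ 0.654 -0.216] 1959
washer_mark [(array([142., 258.]), 0.86)]
washer 0.67 [160. 265.] [ 0.649 -0.239] [ 0.653 -0.218] 2099
washer [(array([140., 261.]), 0.87)]
washer_neck 0.68 [160. 264.] [ 0.649 -0.239] [ 0.652 -0.221] 2374
washer_neck [(array([140., 259.]), 0.96)]
```

View pics/w1.png

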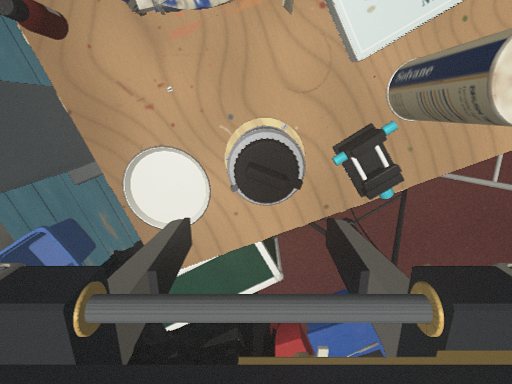

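```bash
python3 - <<'E'
import cv2
a=cv2.imread("pics/w1.png")[105:220,205:325]
a=cv2.convertScaleAbs(a,alpha=1.6,beta=25)
cv2.imwrite("pics/w1c.png",cv2.resize(a,None,fx=5,fy=5,interpolation=cv2.INTER_CUBIC))
E
```

```text
(no output)
```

View pics/w1c.png

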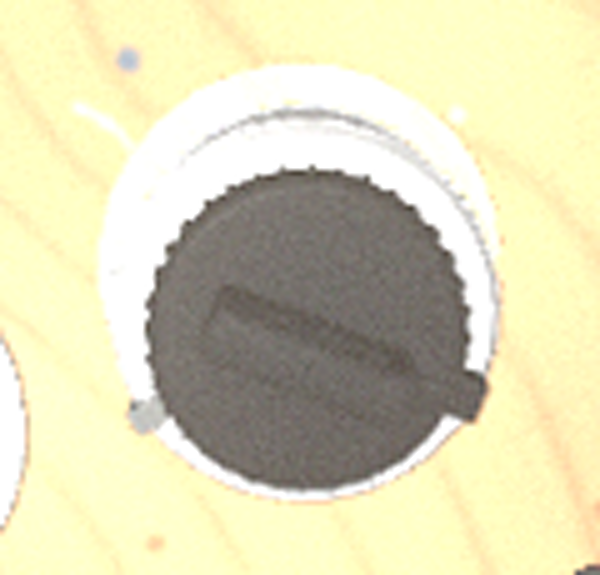

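```bash
python3 - <<'E'
from h import *
c=capture("wrist");P=wpose()@np.array(c["tool_from_camera"])
f=lambda u,v,z:onplane(c,P,(105+v/5,205+u/5),z)[:2]
C=f(307,330,.111);p=f(478,398,.1);m=f(134,408,.092);b1=f(225,290,.1435);b2=f(410,365,.1435);print("disc",f(300,275,.012))
ang=lambda d:np.degrees(np.arctan2(d[1],d[0]))
print(C,p,m,"r",np.hypot(*(p-C)),np.hypot(*(m-C)),"ang",ang(p-C),ang(m-C),ang(b2-b1),"bar",(b1+b2)/2)
print("solvane",onplane(c,P,(105,400),0),onplane(c,P,(80,510),.15))
a=ang(m-C);pa=ang(p-C)
for z in (.142,.2,.17):
  for y in np.radians([pa-90,pa+90]):
    for d in (0,-(pa-a)):
      q=kin.ik([C[0],C[1],z],quat(y+np.radians(d)));print(z,np.degrees(y),d,None if q is None else np.round(q,2))
E
```

```text
disc [ 0.646668   -0.25181355]
[ 0.64735692 -0.24804436] [ 0.68206225 -0.28383376] [ 0.59541362 -0.25519155] r 0.049853187853999725 0.05243270894051401 ang -45.88102223218468 -172.16553078091576 -43.80843081494834 bar [ 0.6515539  -0.24146059]
solvane [ 0.87336149 -0.24989547  0.        ] [ 0.91196682 -0.2417107   0.15      ]
0.142 -135.88102223218468 0 [ 0.27  0.64  0.07  1.56 -0.05  0.94 -2.02]
0.142 -135.88102223218468 -126.28450854873108 [ 0.78  0.77 -0.72  1.52  0.56  1.06  1.63]
0.142 44.11897776781532 0 [ 0.67  0.71 -0.54  1.53  0.41  1.01  0.79]
0.142 44.11897776781532 -126.28450854873108 [ 0.4   0.64 -0.12  1.55  0.09  0.95 -1.18]
0.2 -135.88102223218468 0 [ 0.27  0.58  0.06  1.52 -0.04  1.04 -2.02]
0.2 -135.88102223218468 -126.28450854873108 [ 0.79  0.71 -0.75  1.48  0.51  1.15  1.66]
0.2 44.11897776781532 0 [ 0.68  0.65 -0.56  1.49  0.37  1.1   0.82]
0.2 44.11897776781532 -126.28450854873108 [ 0.4   0.58 -0.13  1.51  0.08  1.05 -1.18]
0.17 -135.88102223218468 0 [ 0.27  0.61  0.07  1.55 -0.05  0.99 -2.02]
0.17 -135.88102223218468 -126.28450854873108 [ 0.79  0.74 -0.74  1.51  0.53  1.1   1.65]
0.17 44.11897776781532 0 [ 0.68  0.68 -0.55  1.51  0.39  1.05  0.81]
0.17 44.11897776781532 -126.28450854873108 [ 0.4   0.61 -0.12  1.54  0.09  1.   -1.18]
```

The crop shows the lid's centre at full-image pixel (266,171). The pointer tip is at (301,185) and the mark at (232,187), so the pointer stands about 126° anticlockwise of the mark. The turn fits the joint range, so I'll grip the bar now.

```bash
cat >> h.py <<'E'
def st(tag=""):
    s=sensors.observe();q=R.from_quat(np.roll(s["ee_rot"],-1)).as_matrix()[:,1]
    print(tag,"t%.2f"%s["time"],s["eef_pos"].round(4),"yaw %.1f"%np.degrees(np.arctan2(q[1],q[0])),"F",s["contact_force"].round(2),"M",s["wrist_torque"].round(2),"gap %.3f"%s["finger_gap"],"g %.1f"%s["grip_force"]);return s
E
python3 - <<'E'
from h import *
C=[.647,-.250];y=np.radians(45)
arm.goto([*C,.20],quat(y));st("above")
arm.servo_line([*C,.141],speed=.1);st("down")
arm.clamp(8);st("clamp")
arm.wait(.2);st()
E
```

```text
above t5.46 [ 0.6472 -0.2502  0.2004] yaw 44.9 F [ 0.09 -0.47 -0.94] M [-0.03 -0.12  0.01] gap 1.002 g 0.0
down t6.20 [ 0.6473 -0.2499  0.1412] yaw 45.0 F [-0.4   0.69  0.21] M [ 0.   -0.11  0.03] gap 1.001 g 0.0
clamp t7.36 [ 0.6469 -0.2501  0.141 ] yaw 45.0 F [-0.5  -0.17 -0.63] M [-0.05  0.03  0.  ] gap 0.150 g 8.0
 t7.56 [ 0.6468 -0.2502  0.1409] yaw 45.0 F [-0.86 -0.21  0.23] M [-0.14  0.   -0.01] gap 0.152 g 8.0
```

```bash
python3 - <<'E'
from h import *
arm.clamp(15)
p=np.array([.647,-.250,.141])
for i,y in enumerate([35,20,5,-10,-25,-40,-52,-61]):
    arm.servo_line(p,frame=quat(np.radians(y)),speed=.1)
    s=st(str(y));F=s["contact_force"]
    if np.linalg.norm(F)>20 or abs(s["wrist_torque"][2])>1.5: print("stop");break
    if np.hypot(*F[:2])>3: p[:2]+=np.clip(F[:2]*1e-4,-.001,.001)
E
```

```text
35 t8.10 [ 0.6471 -0.2497  0.141 ] yaw 35.2 F [-0.36 -0.85  0.4 ] M [-0.03 -0.09 -0.05] gap 0.149 g 15.0
20 t8.51 [ 0.6471 -0.2497  0.1409] yaw 20.3 F [ 0.08 -0.64 -0.71] M [-0.06 -0.15 -0.03] gap 0.151 g 15.0
5 t8.92 [ 0.647  -0.2499  0.141 ] yaw 5.3 F [-0.07 -0.5  -0.49] M [-0.06 -0.07  0.02] gap 0.154 g 15.0
-10 t9.32 [ 0.647  -0.2499  0.141 ] yaw -9.7 F [-0.53 -0.05 -0.25] M [-0.08 -0.08  0.04] gap 0.151 g 15.0
-25 t9.73 [ 0.6471 -0.2499  0.141 ] yaw -24.7 F [-0.2  -0.02 -0.4 ] M [-0.04 -0.11  0.01] gap 0.152 g 15.0
-40 t10.14 [ 0.647  -0.2499  0.141 ] yaw -39.7 F [-0.7  -0.44 -0.82] M [ 0.   -0.06  0.01] gap 0.151 g 15.0
-52 t10.50 [ 0.647  -0.2499  0.1409] yaw -51.7 F [ 1.08 -0.09 -1.15] M [-0.08 -0.05 -0.  ] gap 0.153 g 15.0
-61 t10.81 [ 0.647 -0.25   0.141] yaw -60.7 F [ 0.99 -0.79 -0.72] M [-0.12 -0.06 -0.02] gap 0.149 g 15.0
```

```bash
python3 - <<'E'
from h import *
arm.clamp(25)
p=np.array([.647,-.250,.141]);free=False
for y in [-83,-87,-91,-79,-75,-71,-95,-99,-67]:
    arm.servo_line(p,frame=quat(np.radians(y)),speed=.1); 
    if y==-83: arm.wait(.15)
    b=sensors.observe()["contact_force"][2]
    for dz in (.002,.003,.004,.005,.007,.009):
        arm.servo_line(p+[0,0,dz],speed=.02);s=sensors.observe();f=s["contact_force"][2]-b
        if f<-7: break
    else: free=True
    s=st(f"{y} dz{dz} f{f:.1f}")
    if free: print("FREE");break
    arm.servo_line(p,speed=.05)
E
```

```text
-83 dz0.005 f-9.5 t12.71 [ 0.6469 -0.2505  0.1443] yaw -83.0 F [  5.98  -5.14 -11.42] M [-1.27 -1.38  0.05] gap 0.150 g 25.0
-87 dz0.009 f0.9 t14.71 [ 0.6469 -0.2506  0.15  ] yaw -87.0 F [ 3.42 -3.71 -1.99] M [-0.99 -0.72 -0.01] gap 0.155 g 25.0
FREE
```

```bash
python3 - <<'E'
from h import *
for z in (.154,.159,.165,.172):
    arm.servo_line([.647,-.250,z],speed=.03);s=st()
    if s["contact_force"][2]<-10: print("stop");break
else:
    arm.servo_line([.647,-.250,.215],speed=.08);st("up")
    c=capture("side");cv2.imwrite("pics/up.png",cv2.resize(c["color"][130:300,170:350,::-1],None,fx=3,fy=3))
E
```

```text
t14.99 [ 0.6464 -0.2485  0.1538] yaw -87.0 F [-0.07 -0.09 -1.15] M [ 0.01 -0.03  0.03] gap 0.150 g 25.0
 t15.31 [ 0.6471 -0.2497  0.1593] yaw -87.0 F [-0.87 -0.38 -1.42] M [0.06 0.   0.04] gap 0.152 g 25.0
 t15.66 [ 0.6472 -0.2501  0.1653] yaw -87.0 F [-0.41  0.12 -1.5 ] M [-0.01  0.05 -0.02] gap 0.152 g 25.0
 t16.04 [ 0.6472 -0.2501  0.1723] yaw -87.0 F [-0.16  1.15 -1.21] M [0.   0.04 0.01] gap 0.148 g 25.0
up t16.73 [ 0.6468 -0.2499  0.215 ] yaw -87.0 F [-0.46  0.46 -1.49] M [0.03 0.   0.01] gap 0.154 g 25.0
```

View pics/up.png

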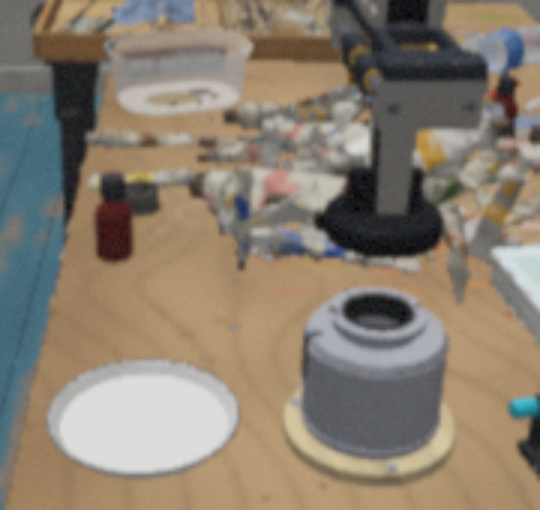

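The lid is off and level in the fingers, above the can at about (375,215). The dish is clear at (145,415), so I'll place it.

```bash
python3 - <<'E'
from h import *
D=[.475,-.243]
arm.servo_line([*D,.215],speed=.12);st("over")
arm.servo_line([*D,.06],speed=.1);b=st("low")["contact_force"][2]
for z in np.arange(.056,.0445,-.001):
    arm.servo_line([*D,z],speed=.02);f=sensors.observe()["contact_force"][2]-b
    if f>3: break
st(f"touch {z:.3f} {f:.1f}")
c=capture("scene");cv2.imwrite("pics/dn.png",cv2.resize(c["color"][110:280,230:400,::-1],None,fx=3,fy=3))
E
```

```text
over t18.37 [ 0.4756 -0.2429  0.2149] yaw -87.0 F [-0.39  0.04 -1.41] M [ 0.04 -0.02 -0.01] gap 0.152 g 25.0
low t20.07 [ 0.4754 -0.2432  0.0606] yaw -87.0 F [-0.22  0.46 -1.44] M [0.01 0.   0.02] gap 0.152 g 25.0
touch 0.049 8.7 t22.17 [ 0.4751 -0.243   0.0497] yaw -87.0 F [-2.32  1.12  7.29] M [ 0.23  0.47 -0.  ] gap 0.149 g 25.0
```

View pics/dn.png

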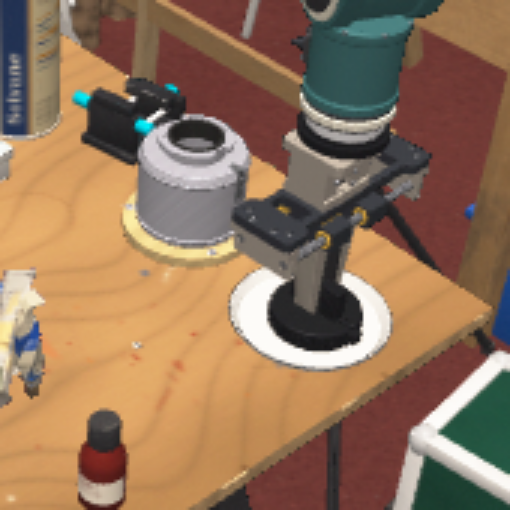

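The lid sits level in the dish at about (318,315), and contact came at the height I expected. Next I'll release it and check.

```bash
python3 - <<'E'
from h import *
arm.servo_line([.475,-.243,.0502],speed=.02)
arm.ungrasp();st()
arm.servo_line([.475,-.243,.20],speed=.08);arm.wait(.3);st()
c=capture("scene");P=np.array(c["pose"])
a=c["color"][110:280,230:400,::-1];c2=capture("side");b=c2["color"][130:300,170:340,::-1]
cv2.imwrite("pics/end.png",cv2.resize(np.hstack([a,b]),None,fx=2.3,fy=2.3))
for q,z in [("lid",.02),("glaze_bottle",.043),("dipper",.013),("paint_tube",.012)]:
    for r in trace(c,q)[:1]:
        v,u=np.nonzero(r["region"]);print(q,r["p"],onplane(c,P,[(v.min()+v.max())/2,(u.min()+u.max())/2],z).round(3))
E
```

```text
t23.68 [ 0.475  -0.243   0.0502] yaw -87.0 F [-0.01  0.16  0.91] M [ 0.03  0.04 -0.  ] gap 1.003 g 0.0
 t26.00 [ 0.4749 -0.243   0.1999] yaw -87.0 F [-0.07  0.42 -0.21] M [ 0.03  0.03 -0.05] gap 0.998 g 0.0
lid 0.62 [ 0.667 -0.273  0.02 ]
glaze_bottle 0.66 [0.435 0.038 0.043]
dipper 0.67 [0.455 0.145 0.013]
paint_tube 0.76 [0.453 0.205 0.012]
```

View pics/end.png

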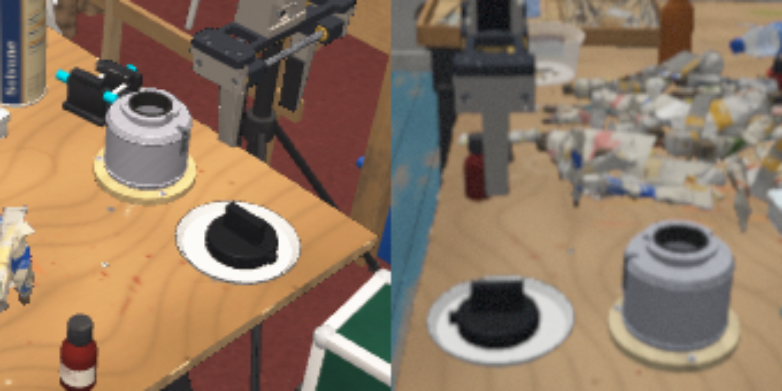

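The lid lies flat and centred in the dish in both views, at (242,240) and (497,318). The gripper is clear and the bystanders haven't moved.

```bash
python3 -c "
from bench import arm
print(arm.job_done())"
```

```text
the job is handed in; nothing more can be done
None
```

The lid came free about 4° past the mark, it now lies flat and right way up in the drip dish, the bystanders are where they were, and the job is handed in (about 26 s of the 72 s used; the verdict was not shown to me).

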